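# Roll the slide carrier home and lift the slide cassette out

## Robot

A 6-joint arm with a two-finger parallel gripper is mounted at the origin on a cart in front of the work surface, level with it; the furniture and walls round the work are solid. World frame = base frame: x ahead of the robot, y to its left, z up, the work surface at z = 0. Lengths are in m, angles in degrees, forces in N, time in s.
With the tool pointing down it reaches from about 0.35 to 0.925 m from the base axis. Payload 6.4 kg.
Tool frame: the origin (TCP) lies midway between the tips of the shut fingers; the grasp point (between the pads) lies 19 mm behind it (arm.pinch_z is the z of the grasp point in the tool frame, in m); z points along the fingers, x is the direction in which the jaws open and shut, and the axes are right-handed (so a half turn about z gives the same grasp; the last joint's range is limited). The gripper opens to 85 mm and grips with 20 to 120 N. Pads are 22 mm wide; open, the fingers measure 114 mm over their backs; the gripper's body (76 mm by 85 mm) begins 54 mm behind the grasp point. The pads swing forward as they close: fully open they stand 13 mm farther back than shut.
Start: joints at [-73.688, 14.043, 89.255, -0, 76.702, -9.975], TCP at [0.288, -0.583, 0.231] pointing down, gripper open.
Joint ranges: [-179.41, 179.41], [-58.25, 129.5], [7.25, 145.43], [-54.29, 234.29], [11.92, 165.04], [-157.13, 157.13]. Speed limits (degrees/s): [147.25, 147.25, 180, 180, 180, 180].

## Interface

Orientations are given as a 3x3 rotation matrix whose columns are the frame's x, y, z axes.
In Python, from rig import telemetry, vision, arm gives the robot as it stands. The module is installed in compiled form; this text tells all that it offers.
- The arm moves only by the tool step_arm, never from a script. Its argument "commands" is a list that holds one entry, the list of rows, each a list of 7 numbers: the shift along the tool's x, y, z in units of 30 mm (1.0 is 30 mm), then the turn, a rotation vector about the tool's x, y, z in units of 5 degrees (1.0 is 5 degrees), then the finger opening in mm, from 0 to 85.4. In form: [[[x, y, z, wx, wy, wz, hand], ...]]. A call has exactly 8 rows; each row shifts and turns the commanded pose from where the row before left it, along the tool's axes as they then stand; what a row does not reach is not made up. A row lasts 1/10 s, in which the tool goes at most 50 mm and 8.59 degrees, less where a joint would pass 70% of its speed; a pose out of reach is approached as far as the arm can. A call is refused whole if a number of a shift passes 1 or a number of a turn 1, either way. A call with a gripper value outside its range is refused whole. The fingers move at their own pace and stop on an object; the grip force is fixed at half the most. Time passes only in rows, so rows that do not move let the fingers close, or fill a call up. It gives the time, the measured TCP pose, the force and the opening at its end, in the units of the state.
- telemetry.get_obs(): the state, without advancing time (a new reading comes with each control period).
- vision.snapshot(name): name is "side" or "top"; returns a dict with "color" (480x640x3 uint8, red, green, blue), "depth" (480x640 float32, m along the optical axis (not along the pixel's ray), 0 where there is no reading), "intrinsics" (3x3 intrinsics, pixels), "R" (3x3) and "t" (3): a world point X has camera coordinates R X + t. Camera axes: x right, y down, z forward; pixel columns grow to the right and rows downward; lengths in m; the calibration is good to about 2 mm. A picture is of the moment at which its call begins.
- arm.finish_job(): hands the job in, once; it reports no verdict.
The state is a dict: "time_s": time; "joint_positions": joint angles; "qd": joint speeds; "joint_torque": joint torques, N m; "ee_pos": TCP position; "tool_rot": TCP orientation; "wrist_force": force on the tool from outside, world axes, zero at the start; "moment": the same for the moment, N m; "width": finger opening in m.
Only numpy, scipy, OpenCV 4.12 (cv2) and the standard library are available. Lean on these libraries where they do the work, as an engineer would, in place of code of your own. Each camera call takes 0.05 s, during which the arm holds its last target.

## Task

Push the grey carrier along the roller track into the bay until it sits fully home against the end stop. Then pinch the two opposed side catches of the slide cassette together to unlatch it, lift it straight up out of the carrier until its foot is well clear (about 10 cm above where it sat), and finish while still holding it there upright and still by its pinched catches, with the carrier left home in the bay. Leave the dropper bottle and the calibration weight where they stand.

Things in the scene. Friction and masses are not known exactly. Their poses are not given: they have to be found in the camera images.
- track: Fixed aluminium roller track, 214 x 98 mm. Origin on the table between its rails; x runs along it towards the bay, y across, z up. Nine free steel rollers, tops 39 mm above the table. Side rails, inner faces at y = +-43 mm, tops 54 mm above the table, guide the carrier. The end at x = -96 mm is open, the other is the bay.
- bay_stop (a point): Middle of the end stop's face at the bay's far end, at x = 108 mm of the track, 60 mm above the table; same axes as the track. The bay is the track's last 104 mm: side cheeks up to 85 mm above the table, with lips that reach in to y = +-36 mm just over the carrier's top edges.
- carrier: Loose grey open tray, 100 (x) x 80 (y) x 38 mm high, 0.28 to 0.46 kg, on the rollers between the rails with the cassette in it; axes as the track's. Origin under the middle of its underside, 39 mm above the table. Push its upright rear end face, at its x = -50 mm. Fully home, its origin is at x = 58 mm of the track (50 mm before the stop); it starts 63 to 98 mm short of that.
- cassette: Loose white cassette of glass slides, 84 (x) x 28 (y) x 56 mm high, 0.16 to 0.24 kg, latched into the carrier. Origin under the middle of its foot, 6 mm above the carrier's underside when seated; z up, axes as the carrier's. Up the middle of its two long sides (x = 0) stand upright sprung steel catches with black ribbed finger pads.
- cassette_grip (a point): Point midway between the two finger pads, 70 mm above the cassette's foot (115 mm above the table when seated); same axes as the cassette. Each pad is 22 mm wide (x) and spans 49 to 91 mm above the foot, the highest part of the cassette; the outer faces are at y = +-28 mm: 56 mm over both, 42 mm when squeezed fully.
- catch_a (a joint): Inward travel of the catch on the cassette's +y side, m: 0 = sprung out and latched under the carrier's lip, 0.007 = squeezed fully in. It is free of the lip from about 0.005. Pushing it fully in takes about 6.5 N; it springs out again when let go.
- catch_b (a joint): The same for the catch on the cassette's -y side.
- dropper_bottle: Bystander: small dropper bottle, 22 mm across, 52 mm tall, standing; origin under it.
- cal_weight: Bystander: small metal calibration weight with a knob, 19 mm across, 26 mm tall; origin under it.

How it is judged (in metres and radians):
On the way, in this order (a step that is already met when the one before it is completed fails the run):
1. the carrier is home in the bay, within 5 mm of the end stop, with the cassette still seated in it (x of carrier in the frame of track above 0.053 m and z of cassette in the frame of carrier below 0.012 m), for 0.3 s.
2. both catches are squeezed in while the cassette still sits in the carrier (value of joint each of catch_a, catch_b above 0.0045 m and z of cassette in the frame of carrier below 0.02 m), for 0.05 s.
At the end, for the whole second after the job is handed in: The cassette is held by the fingers with both catches squeezed in more than 4.5 mm, its foot more than 70 mm above the carrier's underside, upright within 15 degrees, still (under 3 cm/s), touching neither carrier nor track; the carrier is on the rollers in the bay within 8 mm of the end stop (z of cassette in the frame of carrier above 0.07 m and value of joint each of catch_a, catch_b above 0.0045 m and contact force between cassette and the fingers above 2 N and contact force between cassette and carrier below 0.1 N and contact force between cassette and track below 0.1 N and angle between cassette's own z axis and vertical below 0.26 rad and linear speed of cassette below 0.03 m/s and x of carrier in the frame of track above 0.05 m and z of carrier in the frame of track below 0.044 m); the arm keeps its last pose, push and grip.
It fails at once if the dropper bottle or the weight was moved more than 3 cm (distance of any of dropper_bottle, cal_weight from where it was at the start of the episode above 0.03 m).
It also fails if it takes over 45 s, if anything falls off the work surface, if the arm or the gripper's body presses on something with over 40 N, if the wrist force passes 120 N, or if a joint passes its speed limit or range.

## Working session

There is one attempt and no reset: what is moved stays moved. The work goes in short steps, Python scripts to look and compute and a tool call to move; the robot and the scene stay as the last step left them, time stands still between calls to the robot, and variables do not carry over. Pictures are saved under pics/ and viewed, and the job is handed in when it is done.

Besides the shell and the picture viewer there is one more tool, called after "Request:" as a command line: name --argument value ..., lists and objects as JSON in quotes. step_arm: Moves the arm, as the interface text tells. Its arguments: {"type":"object","properties":{"commands":{"type":"array","items":{"type":"array","items":{"type":"array","items":{"type":"number"}}}}},"required":["commands"]}

```bash
mkdir -p pics; ls; python3 - <<'E'
from rig import telemetry, vision, arm
import cv2, numpy as np
o=telemetry.get_obs()
for k,v in o.items(): print(k,np.round(v,4).tolist())
print(arm.pinch_z)
for n in ("side","top"):
    s=vision.snapshot(n)
    cv2.imwrite(f"pics/{n}0.png",s["color"][:,:,::-1]); np.savez(f"{n}0.npz",**s)
    print(n,s["intrinsics"].tolist(),s["R"].round(4).tolist(),s["t"].round(4).tolist(), (-s["R"].T@s["t"]).round(3))
E
```

```text
pics
time_s 0.0
joint_positions [-73.6867, 14.0851, 89.3249, 0.0012, 76.7022, -9.9766]
qd [0.0209, -0.0752, 0.0133, -0.0493, 0.0356, 0.0187]
joint_torque [-0.0007, -42.9515, -32.6127, -0.0001, 0.0054, 0.0]
ee_pos [0.2877, -0.5822, 0.2302]
tool_rot [[0.4429, -0.8966, -0.0005], [-0.8966, -0.4429, 0.0019], [-0.0019, -0.0004, -1.0]]
wrist_force [-0.6455, 0.0663, 1.0553]
moment [0.0363, -0.0153, 0.014]
width 0.0858
-0.0187
side [[549.1441753652995, 0.0, 310.5055551386779], [0.0, 549.1441753652995, 236.43374269670073], [0.0, 0.0, 1.0]] [[0.9986, 0.0531, 0.0045], [0.0242, -0.3766, -0.9261], [-0.0475, 0.9248, -0.3774]] [-0.4727, -0.0461, 1.2064] [ 0.53  -1.108  0.415]
top [[453.82382269383277, 0.0, 318.96921216425375], [0.0, 453.82382269383277, 238.44080532492143], [0.0, 0.0, 1.0]] [[-0.0243, -0.9994, 0.0259], [-0.9993, 0.0235, -0.0302], [0.0296, -0.0266, -0.9992]] [-0.3209, 0.502, 0.9119] [ 0.467 -0.308  0.935]
```

View pics/side0.png

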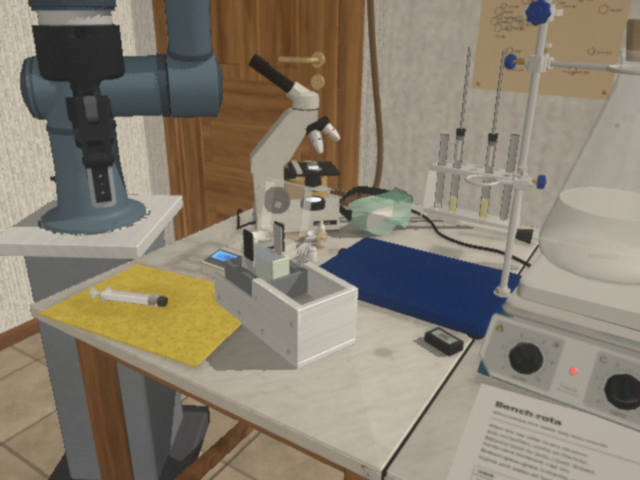

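View pics/top0.png

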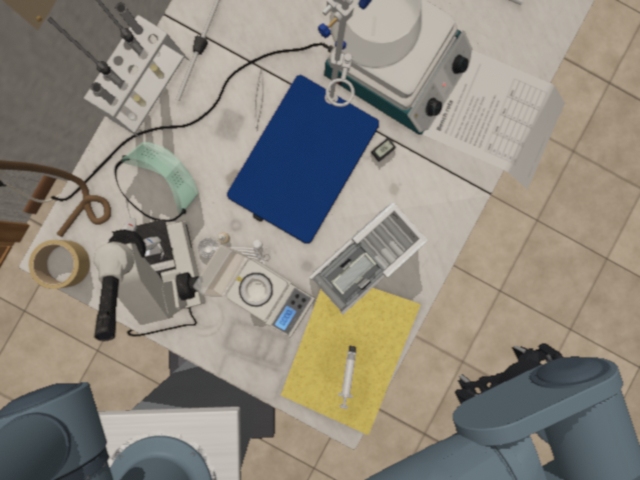

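```bash
python3 - <<'E'
import cv2
a=cv2.imread("pics/top0.png")[190:330,280:450]; cv2.imwrite("pics/topz.png",cv2.resize(a,None,fx=4.5,fy=4.2,interpolation=cv2.INTER_CUBIC))
a=cv2.imread("pics/side0.png")[215:375,190:380]; cv2.imwrite("pics/sidez.png",cv2.resize(a,None,fx=4,fy=3.7,interpolation=cv2.INTER_CUBIC))
E
```

```text
(no output)
```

View pics/topz.png

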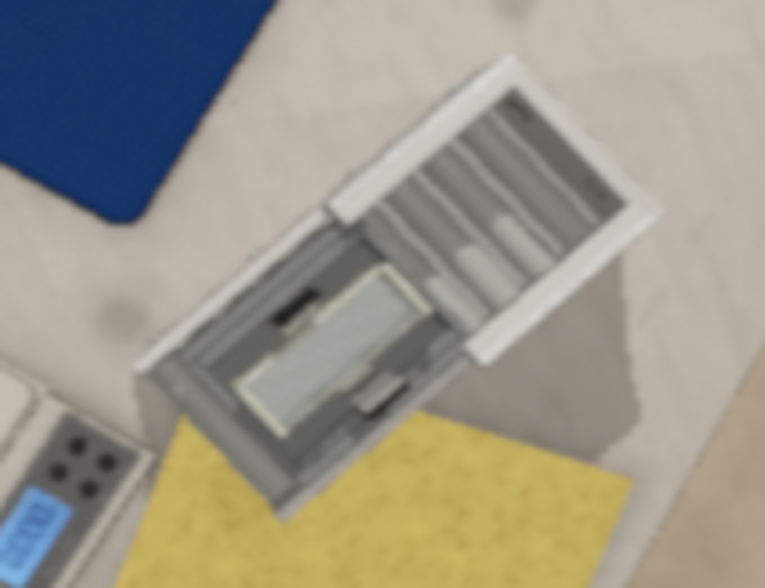

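View pics/sidez.png

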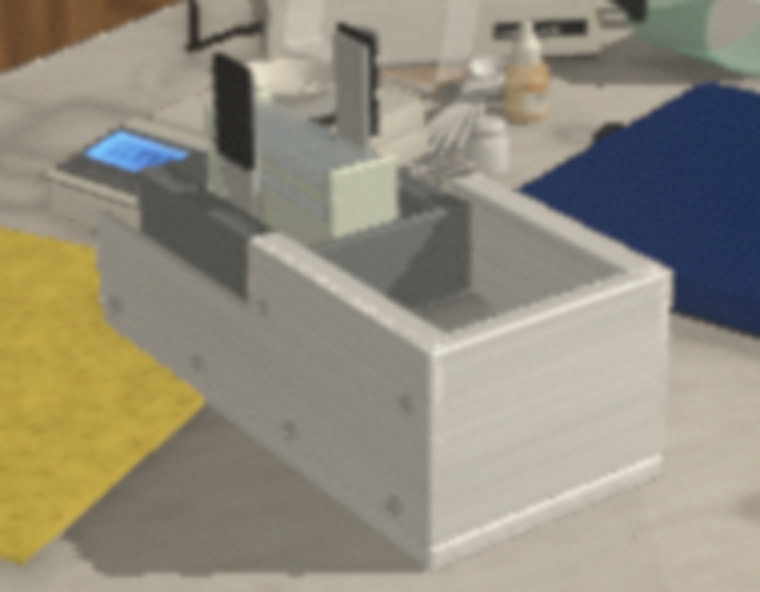

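```bash
cat > h.py <<'E'
import numpy as np, cv2
def load(n): return dict(np.load(n+".npz"))
def proj(s,X):
    c=(s["R"]@np.atleast_2d(X).T).T+s["t"]; p=(s["intrinsics"]@c.T).T; return p[:,:2]/p[:,2:]
def ray(s,uv):
    d=s["R"].T@np.linalg.solve(s["intrinsics"],np.array([uv[0],uv[1],1.])); return -s["R"].T@s["t"],d/np.linalg.norm(d)
def plane(s,uv,z):
    c,d=ray(s,uv); return c+d*(z-c[2])/d[2]
def tri(s1,a,s2,b):
    c1,d1=ray(s1,a);c2,d2=ray(s2,b)
    k=np.linalg.lstsq(np.c_[d1,-d2],c2-c1,rcond=None)[0]
    p,q=c1+k[0]*d1,c2+k[1]*d2
    return (p+q)/2,np.linalg.norm(p-q)
def tz(x,y): return (280+(x+.5)/4.5-.5,190+(y+.5)/4.2-.5)
def sz(x,y): return (190+(x+.5)/4-.5,215+(y+.5)/3.7-.5)
E
python3 - <<'E'
from h import *
T,S=load("top0"),load("side0")
pr={"farm":((660,210),(435,345)),"farp":((510,55),(668,270)),"nearm":((478,360),(258,240))}
for k,(a,b) in pr.items():
    X,g=tri(T,tz(*a),S,sz(*b)); print(k,X.round(4),round(g,4), plane(T,tz(*a),.085).round(4), plane(S,sz(*b),.085).round(4))
for k,a in {"nearp":(333,205),"farm":(660,210),"farp":(510,55),"nearm":(478,360)}.items(): print(k,plane(T,tz(*a),.085).round(4))
for k,a in {"openp":(135,368),"openm":(283,518)}.items(): print(k,plane(T,tz(*a),.054).round(4))
# pads: top centre
for k,(a,b) in {"a":((298,303),(356,30)),"b":((382,388),(235,57))}.items():
    X,g=tri(T,tz(*a),S,sz(*b)); print(k,X.round(4),round(g,4))
for n,s in(("T",T),("S",S)):
    print(n)
# bottle
for b in ((525,120),(490,170),(490,65)): print("side base",plane(S,sz(*b),0).round(3))
a=T["color"][225:275,190:290]; cv2.imwrite("pics/bot.png",cv2.resize(a[:,:,::-1],None,fx=8,fy=8,interpolation=cv2.INTER_CUBIC))
a=S["color"][215:275,270:340]; cv2.imwrite("pics/bots.png",cv2.resize(a[:,:,::-1],None,fx=8,fy=8,interpolation=cv2.INTER_CUBIC))
E
```

```text
farm [ 0.4859 -0.5325  0.087 ] 0.0018 [ 0.485  -0.5331  0.085 ] [ 0.4865 -0.5289  0.085 ]
farp [ 0.557  -0.472   0.0851] 0.0019 [ 0.5561 -0.472   0.085 ] [ 0.558  -0.4717  0.085 ]
nearm [ 0.4207 -0.4547  0.084 ] 0.002 [ 0.4198 -0.4546  0.085 ] [ 0.4221 -0.4567  0.085 ]
nearp [ 0.4905 -0.3959  0.085 ]
farm [ 0.485  -0.5331  0.085 ]
farp [ 0.5561 -0.472   0.085 ]
nearm [ 0.4198 -0.4546  0.085 ]
openp [ 0.4182 -0.3117  0.054 ]
openm [ 0.3476 -0.3737  0.054 ]
a [ 0.4477 -0.3759  0.1359] 0.0012
b [ 0.4103 -0.408   0.1363] 0.0033
T
S
side base [ 0.501 -0.144 -0.   ]
side base [ 0.487 -0.207  0.   ]
side base [ 0.48  -0.069  0.   ]
```

View pics/bot.png

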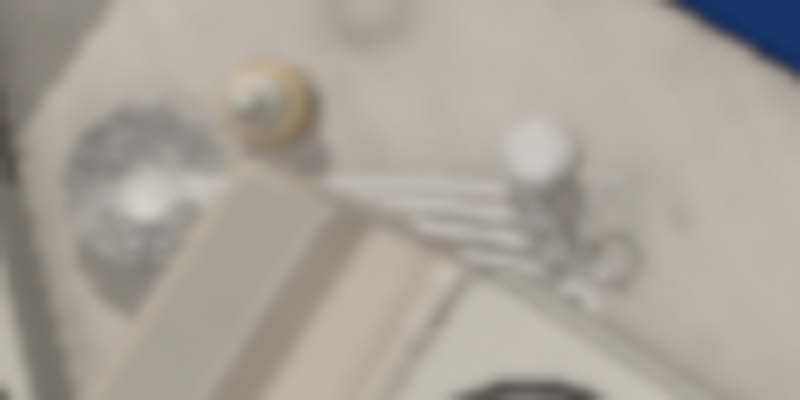

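View pics/bots.png

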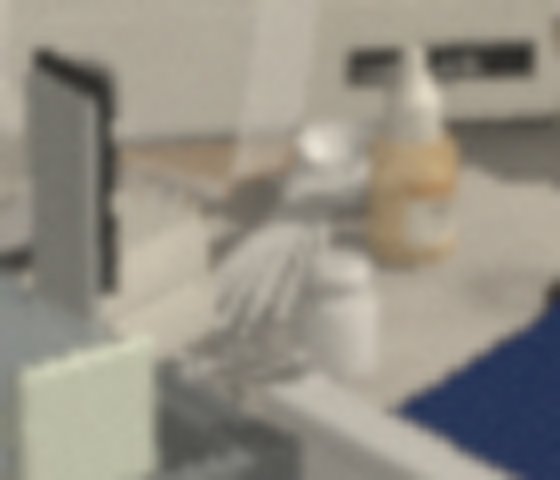

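Request:
step_arm --commands '[[[0, 0, 0, 0, 0, 0.95, 0], [0, 0, 0, 0, 0, 0.95, 0], [0, 0, 0, 0, 0, 0.95, 0], [0, 0, 0, 0, 0, 0.95, 0], [0, 0, 0, 0, 0, 0.95, 0], [0, 0, 0, 0, 0, 0.95, 0], [0, 0, 0, 0, 0, 0.95, 0], [0, 0, 0, 0, 0, 0.95, 0]]]'

```text
time_s: 0.9
ee_pos: [0.2878, -0.5824, 0.2306]
tool_rot: [[-0.206, -0.978, -0.0], [-0.978, 0.206, 0.001], [-0.001, 0.001, -1.0]]
wrist_force: [0.5, 0.1, 0.3]
width: -0.0001
```

Request:
step_arm --commands '[[[0, 0, 0, 0, 0, 0.95, 0], [0, 0, 0, 0, 0, 0.95, 0], [0, 0, 0, 0, 0, 0.95, 0], [0, 0, 0, 0, 0, 0.95, 0], [0, 0, 0, 0, 0, 0.95, 0], [0, 0, 0, 0, 0, 0.95, 0], [0, 0, 0, 0, 0, 0.95, 0], [0, 0, 0, 0, 0, 0.85, 0]]]'

```text
time_s: 1.7
ee_pos: [0.2878, -0.5824, 0.2306]
tool_rot: [[-0.759, -0.651, -0.0], [-0.651, 0.759, 0.001], [-0.001, 0.001, -1.0]]
wrist_force: [0.0, 0.4, -1.0]
width: 0.0001
```

```bash
cat >> h.py <<'E'
TH=-49.3; O=np.array([.446,-.414]); u=np.array([np.cos(np.radians(TH)),np.sin(np.radians(TH))]); v=np.array([-u[1],u[0]])
def go(x,y,z,yaw=TH-90):
    from rig import telemetry
    o=telemetry.get_obs(); R=np.array(o["tool_rot"]); p=np.array(o["ee_pos"])
    tgt=np.r_[O+x*u+y*v,z]
    yw=np.radians(yaw); c,s=np.cos(yw),np.sin(yw)
    Rt=np.array([[c,s,0],[s,-c,0],[0,0,-1.]])
    rv=cv2.Rodrigues(R.T@Rt)[0].ravel()
    print("t",o["time_s"],"pos",p.round(4),"trackxy",((p[:2]-O)@u).round(4),((p[:2]-O)@v).round(4),"F",np.round(o["wrist_force"],2),"w",round(o["width"],4))
    print("shift units",(R.T@(tgt-p)/.03).round(2),"turn units",np.degrees(rv/1).round(2)/5)
E
python3 -c "
from h import *
go(-.114,0,.066)"
```

```text
t 1.7 pos [ 0.2878 -0.5824  0.2306] trackxy 0.0245 -0.2298 F [ 0.02  0.42 -1.04] w 0.0001
shift units [-7.65  4.62  5.5 ] turn units [ 0.012  0.006 -0.02 ]
```

Request:
step_arm --commands '[[[-0.96, 0.58, 0, 0, 0, 0, 0], [-0.96, 0.58, 0, 0, 0, 0, 0], [-0.96, 0.58, 0, 0, 0, 0, 0], [-0.96, 0.58, 0, 0, 0, 0, 0], [-0.96, 0.58, 0, 0, 0, 0, 0], [-0.96, 0.58, 0, 0, 0, 0, 0], [-0.96, 0.58, 0, 0, 0, 0, 0], [-0.93, 0.56, 0, 0, 0, 0, 0]]]'

```text
time_s: 2.5
ee_pos: [0.3712, -0.3263, 0.2308]
tool_rot: [[-0.757, -0.653, -0.0], [-0.653, 0.757, 0.001], [-0.0, 0.001, -1.0]]
wrist_force: [0.5, -0.0, 0.3]
width: -0.0002
```

Request:
step_arm --commands '[[[0, 0, 0.4, 0, 0, 0, 0], [0, 0, 0.8, 0, 0, 0, 0], [0, 0, 0.8, 0, 0, 0, 0], [0, 0, 0.5, 0, 0, 0, 0], [0, 0, 0, 0, 0, 0, 0], [0, 0, 0, 0, 0, 0, 0], [0, 0, 0, 0, 0, 0, 0], [0, 0, 0, 0, 0, 0, 0]]]'

```text
time_s: 3.3
ee_pos: [0.3715, -0.3287, 0.1574]
tool_rot: [[-0.757, -0.653, 0.001], [-0.653, 0.757, -0.002], [0.0, -0.002, -1.0]]
wrist_force: [0.3, -0.4, -0.0]
width: -0.0
```

```bash
python3 - <<'E'
from h import *
from rig import vision
go(-.114,0,.066)
for n,(r,c,k) in {"side":((150,375,150,400),3),"top":((170,370,220,470),3)}.items() if False else {"side":((150,375,150,400),3),"top":((170,370,220,470),3)}.items():
    s=vision.snapshot(n); np.savez(n+"1.npz",**s)
    a=s["color"][r[0]if False else 150:350 if n=="side" else 370,150 if n=="side" else 220:400 if n=="side" else 470] if isinstance(r,tuple) else 0
    cv2.imwrite(f"pics/{n}1.png",cv2.resize(np.ascontiguousarray(a[:,:,::-1]),None,fx=2.5,fy=2.5,interpolation=cv2.INTER_CUBIC))
E
```

```text
t 3.3 pos [ 0.3715 -0.3287  0.1574] trackxy -0.1133 -0.0009 F [ 0.26 -0.41 -0.02] w -0.0
shift units [-0.03  0.03  3.05] turn units [-0.024 -0.002  0.016]Traceback (most recent call last):
  File "<stdin>", line 4, in <module>
ValueError: not enough values to unpack (expected 3, got 2)
```

```bash
cat >> h.py <<'E'
def look(tag):
    from rig import vision
    for n,(r0,r1,c0,c1) in {"side":(140,375,150,400),"top":(150,350,220,470)}.items():
        s=vision.snapshot(n); np.savez(n+tag+".npz",**s)
        cv2.imwrite(f"pics/{n}{tag}.png",cv2.resize(np.ascontiguousarray(s["color"][r0:r1,c0:c1,::-1]),None,fx=2.5,fy=2.5,interpolation=cv2.INTER_CUBIC))
E
python3 -c "
from h import *
look('1')"
```

```text
(no output)
```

View pics/top1.png

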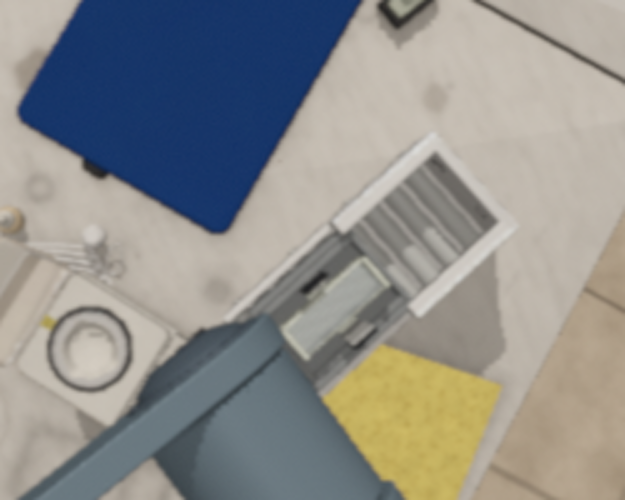

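View pics/side1.png

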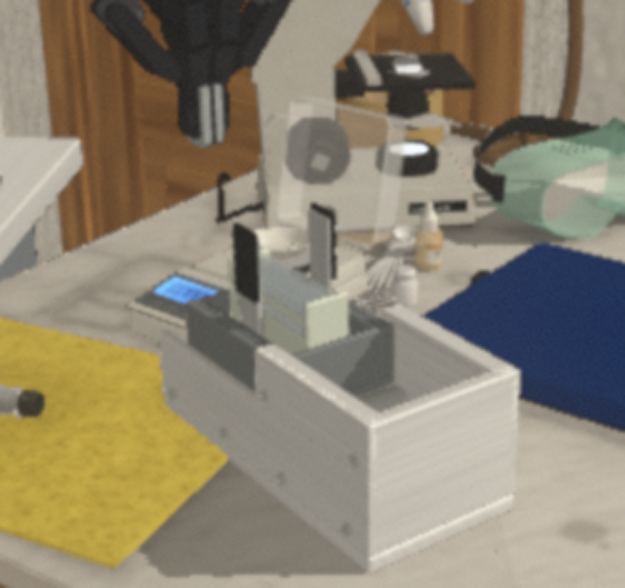

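```bash
python3 - <<'E'
from h import *
for n in("side0","top0"):
    s=load(n); d=s["depth"]; v_,u_=np.mgrid[:480,:640]
    K=s["intrinsics"]; c=np.stack([(u_-K[0,2])/K[0,0]*d,(v_-K[1,2])/K[1,1]*d,d],-1)
    W=(c-s["t"])@s["R"]; m=(d>0)&(W[...,2]>.012)&(W[...,2]<.4)
    P=W[m]; tx=(P[:,:2]-O)@u; ty=(P[:,:2]-O)@v
    for x0 in(-.2,-.16,-.12,-.08):
      for y0 in np.arange(-.10,.14,.04):
        k=(tx>x0)&(tx<x0+.04)&(ty>y0)&(ty<y0+.04)
        if k.sum()>3: print(n,x0,round(y0,2),k.sum(),"zmax",P[k,2].max().round(3))
E
```

```text
side0 -0.2 -0.02 295 zmax 0.03
side0 -0.2 0.02 144 zmax 0.032
side0 -0.2 0.06 74 zmax 0.048
side0 -0.2 0.1 119 zmax 0.047
side0 -0.16 -0.02 32 zmax 0.022
side0 -0.16 0.06 5 zmax 0.037
side0 -0.16 0.1 106 zmax 0.037
side0 -0.12 -0.06 119 zmax 0.055
side0 -0.08 -0.06 688 zmax 0.079
side0 -0.08 -0.02 189 zmax 0.102
side0 -0.08 0.02 4 zmax 0.077
side0 -0.08 0.1 53 zmax 0.027
top0 -0.2 -0.02 308 zmax 0.032
top0 -0.2 0.02 410 zmax 0.035
top0 -0.2 0.06 420 zmax 0.05
top0 -0.2 0.1 415 zmax 0.05
top0 -0.16 -0.02 196 zmax 0.03
top0 -0.16 0.02 363 zmax 0.035
top0 -0.16 0.06 254 zmax 0.035
top0 -0.16 0.1 138 zmax 0.036
top0 -0.12 -0.06 131 zmax 0.057
top0 -0.12 -0.02 164 zmax 0.042
top0 -0.12 0.02 119 zmax 0.058
top0 -0.08 -0.06 323 zmax 0.105
top0 -0.08 -0.02 432 zmax 0.103
top0 -0.08 0.02 300 zmax 0.081
top0 -0.08 0.06 15 zmax 0.028
top0 -0.08 0.1 259 zmax 0.032
```

Request:
step_arm --commands '[[[0, 0, 0.3, 0, 0, 0, 0], [0, 0, 0.7, 0, 0, 0, 0], [0, 0, 0.7, 0, 0, 0, 0], [0, 0, 0.7, 0, 0, 0, 0], [0, 0, 0.4, 0, 0, 0, 0], [0, 0, 0.25, 0, 0, 0, 0], [0, 0, 0, 0, 0, 0, 0], [0, 0, 0, 0, 0, 0, 0]]]'

```text
time_s: 4.2
ee_pos: [0.3715, -0.3284, 0.0654]
tool_rot: [[-0.757, -0.653, 0.001], [-0.653, 0.757, -0.001], [0.0, -0.001, -1.0]]
wrist_force: [-0.2, -0.1, 0.1]
width: -0.0002
```

Request:
step_arm --commands '[[[0, -0.2, 0, 0, 0, 0, 0], [0, -0.2, 0, 0, 0, 0, 0], [0, -0.2, 0, 0, 0, 0, 0], [0, -0.2, 0, 0, 0, 0, 0], [0, -0.2, 0, 0, 0, 0, 0], [0, -0.2, 0, 0, 0, 0, 0], [0, -0.2, 0, 0, 0, 0, 0], [0, -0.2, 0, 0, 0, 0, 0]]]'

```text
time_s: 5.0
ee_pos: [0.4027, -0.3646, 0.0647]
tool_rot: [[-0.757, -0.653, -0.0], [-0.653, 0.757, 0.0], [0.0, 0.0, -1.0]]
wrist_force: [-1.3, 1.3, 1.1]
width: -0.0001
```

```bash
python3 -c "
from h import *
go(-.003,0,.066);look('2')"
```

```text
t 5.0 pos [ 0.4027 -0.3646  0.0647] trackxy -0.0657 -0.0006 F [-1.3   1.26  1.08] w -0.0001
shift units [-0.02 -2.09 -0.04] turn units [ 0.002 -0.     0.018]
```

View pics/side2.png

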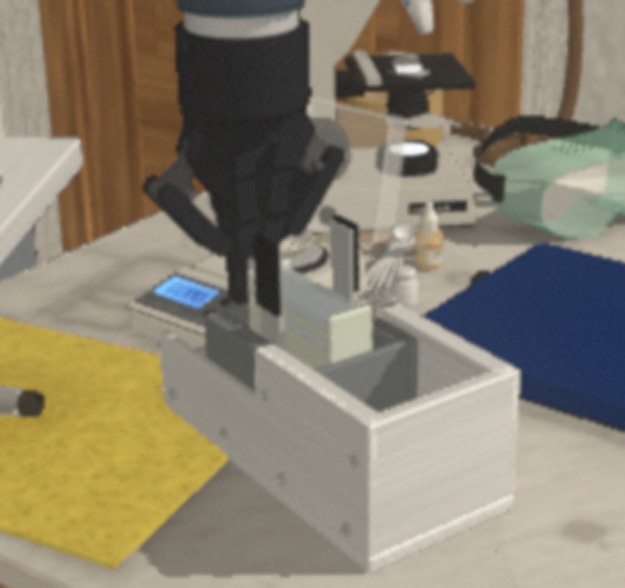

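Request:
step_arm --commands '[[[0, -0.2, 0, 0, 0, 0, 0], [0, -0.2, 0, 0, 0, 0, 0], [0, -0.2, 0, 0, 0, 0, 0], [0, -0.2, 0, 0, 0, 0, 0], [0, -0.2, 0, 0, 0, 0, 0], [0, -0.2, 0, 0, 0, 0, 0], [0, -0.15, 0, 0, 0, 0, 0], [0, -0.1, 0, 0, 0, 0, 0]]]'

```text
time_s: 5.9
ee_pos: [0.4313, -0.3978, 0.065]
tool_rot: [[-0.757, -0.653, 0.0], [-0.653, 0.757, -0.001], [0.0, -0.001, -1.0]]
wrist_force: [-0.8, 0.6, -0.8]
width: 0.0002
```

Request:
step_arm --commands '[[[0, -0.07, 0, 0, 0, 0, 0], [0, -0.07, 0, 0, 0, 0, 0], [0, -0.07, 0, 0, 0, 0, 0], [0, -0.07, 0, 0, 0, 0, 0], [0, -0.07, 0, 0, 0, 0, 0], [0, -0.07, 0, 0, 0, 0, 0], [0, 0, 0, 0, 0, 0, 0], [0, 0, 0, 0, 0, 0, 0]]]'

```text
time_s: 6.7
ee_pos: [0.4393, -0.4069, 0.0649]
tool_rot: [[-0.757, -0.653, 0.0], [-0.653, 0.757, -0.0], [-0.0, -0.001, -1.0]]
wrist_force: [-0.1, -0.2, 0.2]
width: -0.0002
```

```bash
python3 -c "
from h import *
go(-.003,0,.066);look('3')"
```

```text
t 6.7 pos [ 0.4393 -0.4069  0.0649] trackxy -0.0097 -0.0004 F [-0.12 -0.17  0.23] w -0.0002
shift units [-0.01 -0.22 -0.04] turn units [-0.008  0.002  0.016]
```

View pics/side3.png

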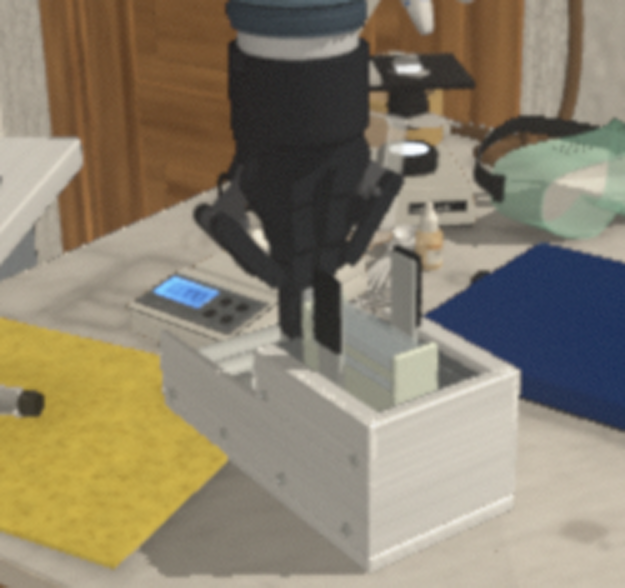

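Request:
step_arm --commands '[[[0, -0.04, 0, 0, 0, 0, 0], [0, -0.04, 0, 0, 0, 0, 0], [0, -0.04, 0, 0, 0, 0, 0], [0, -0.04, 0, 0, 0, 0, 0], [0, -0.04, 0, 0, 0, 0, 0], [0, 0, 0, 0, 0, 0, 0], [0, 0, 0, 0, 0, 0, 0], [0, 0, 0, 0, 0, 0, 0]]]'

```text
time_s: 7.6
ee_pos: [0.4431, -0.4114, 0.0649]
tool_rot: [[-0.757, -0.653, 0.0], [-0.653, 0.757, -0.0], [0.0, -0.0, -1.0]]
wrist_force: [0.3, -0.1, 0.3]
width: -0.0003
```

```bash
python3 -c "
from h import *
go(-.003,0,.066)"
```

```text
t 7.6 pos [ 0.4431 -0.4114  0.0649] trackxy -0.0038 -0.0005 F [ 0.31 -0.15  0.31] w -0.0003
shift units [-0.02 -0.03 -0.04] turn units [-0.006 -0.     0.016]
```

Request:
step_arm --commands '[[[0, -0.04, 0, 0, 0, 0, 0], [0, -0.04, 0, 0, 0, 0, 0], [0, -0.04, 0, 0, 0, 0, 0], [0, 0, 0, 0, 0, 0, 0], [0, 0, 0, 0, 0, 0, 0], [0, 0, 0, 0, 0, 0, 0], [0, 0, 0, 0, 0, 0, 0], [0, 0, 0, 0, 0, 0, 0]]]'

```text
time_s: 8.4
ee_pos: [0.444, -0.4124, 0.0647]
tool_rot: [[-0.757, -0.654, -0.004], [-0.654, 0.757, 0.005], [0.0, 0.006, -1.0]]
wrist_force: [-7.3, 6.5, 7.8]
width: -0.0001
```

```bash
python3 -c "
from h import *
go(-.003,0,.066);look('4')"
```

```text
t 8.4 pos [ 0.444  -0.4124  0.0647] trackxy -0.0025 -0.0005 F [-7.33  6.5   7.77] w -0.0001
shift units [-0.02  0.02 -0.04] turn units [ 0.072 -0.002  0.022]
```

View pics/top4.png

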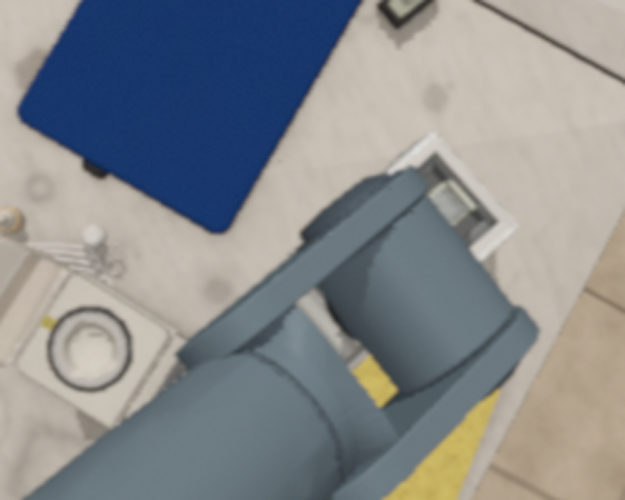

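Request:
step_arm --commands '[[[0, 0.1, 0, 0, 0, 0, 0], [0, 0.3, 0, 0, 0, 0, 0], [0, 0.5, 0, 0, 0, 0, 0], [0, 0.5, -0.5, 0, 0, 0, 0], [0, 0.6, -0.9, 0, 0, 0, 30], [0, 0.6, -0.9, 0, 0, 0, 85], [0, 0.6, -0.9, 0, 0, 0, 85], [0, 0.6, -0.9, 0, 0, 0, 85]]]'

```text
time_s: 9.3
ee_pos: [0.3702, -0.3268, 0.1886]
tool_rot: [[-0.757, -0.653, 0.0], [-0.653, 0.757, -0.0], [-0.0, -0.0, -1.0]]
wrist_force: [0.7, 0.2, 0.2]
width: 0.0581
```

```bash
python3 -c "
from h import *
go(.058,0,.2);look('5')"
```

```text
t 9.3 pos [ 0.3702 -0.3268  0.1886] trackxy -0.1155 -0.0006 F [0.68 0.16 0.19] w 0.0581
shift units [-0.01 -5.78 -0.38] turn units [-0.004  0.     0.018]
```

View pics/top5.png

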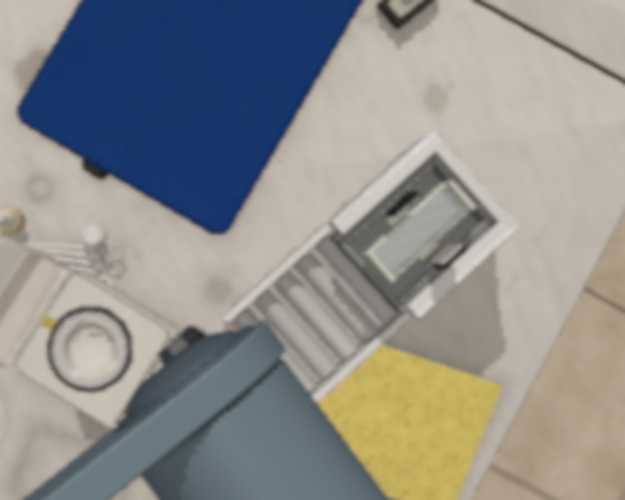

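View pics/side5.png

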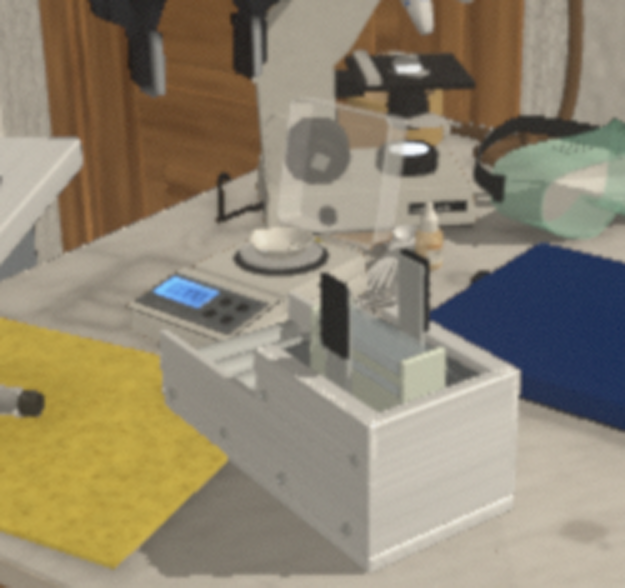

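```bash
python3 - <<'E'
from h import *
T,S=load("top5"),load("side5")
a=T["color"][220:265,365:415,::-1]; b=S["color"][230:300,265:335,::-1]
A=cv2.resize(a,None,fx=8,fy=8,interpolation=cv2.INTER_CUBIC);B=cv2.resize(b,None,fx=5,fy=5,interpolation=cv2.INTER_CUBIC)
h=max(len(A),len(B)); f=lambda i:cv2.copyMakeBorder(i,0,h-len(i),0,0,cv2.BORDER_CONSTANT)
cv2.imwrite("pics/z5.png",np.hstack([f(A),f(B)]))
# expected projections
for nm,y in(("a",.028),("b",-.028)):
  for z in(.136,):
    X=np.r_[O+.058*u+y*v,z]; print(nm,proj(T,X).round(1),proj(S,X).round(1), ((proj(T,X)-[365,220]+.5)*8).round(), ((proj(S,X)-[265,230]+.5)*5).round()+[400,0])
E
```

```text
a [[381.  228.7]] [[317.2 240.8]] [[132.  74.]] [[664.  57.]]
b [[402.3 252.2]] [[282.4 251.1]] [[302. 262.]] [[489. 108.]]
```

View pics/z5.png

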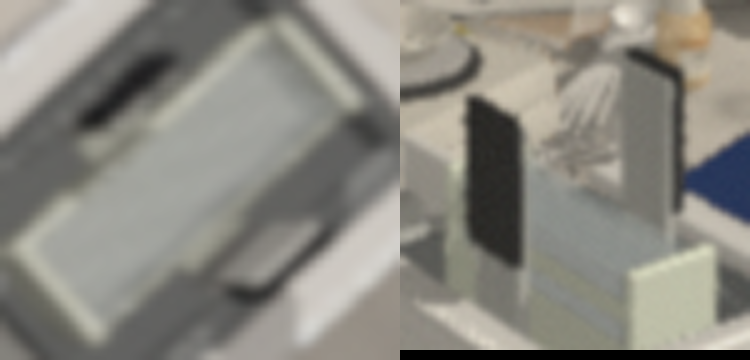

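```bash
python3 - <<'E'
from h import *
T,S=load("top5"),load("side5")
f=lambda x,y:(365+(x+.5)/8-.5,220+(y+.5)/8-.5); g=lambda x,y:(265+(x-400+.5)/5-.5,230+(y+.5)/5-.5)
M=[]
for a,b in(((128,86),(655,61)),((281,266),(496,110))):
    X,e=tri(T,f(*a),S,g(*b)); M.append(X); print(X.round(4),round(e,4),((X[:2]-O)@u).round(4),((X[:2]-O)@v).round(4))
    for s,p in((T,f(*a)),(S,g(*b))):
        P=plane(s,p,.136); print("   plane",((P[:2]-O)@u).round(4),((P[:2]-O)@v).round(4))
m=(M[0]+M[1])/2; d=M[0]-M[1]; print(m.round(4),np.linalg.norm(d[:2]).round(4),np.degrees(np.arctan2(d[1],d[0])).round(1),((m[:2]-O)@u).round(4),((m[:2]-O)@v).round(4))
E
```

```text
[ 0.5026 -0.4391  0.1342] 0.0006 0.0559 0.0266
   plane 0.0555 0.0265
   plane 0.0594 0.0242
[ 0.4628 -0.472   0.1335] 0.0023 0.0549 -0.0251
   plane 0.0539 -0.0256
   plane 0.0604 -0.0275
[ 0.4827 -0.4555  0.1338] 0.0517 39.6 0.0554 0.0008
```

Request:
step_arm --commands '[[[0, -0.72, -0.05, 0, 0, 0, 85], [0, -0.72, -0.05, 0, 0, 0, 85], [0, -0.72, -0.05, 0, 0, 0, 85], [0, -0.72, -0.05, 0, 0, 0, 85], [0, -0.72, -0.05, 0, 0, 0, 85], [0, -0.72, 0, 0, 0, 0, 85], [0, -0.72, 0, 0, 0, 0, 85], [0, -0.7, 0, 0, 0, 0, 85]]]'

```text
time_s: 10.2
ee_pos: [0.4838, -0.4585, 0.1936]
tool_rot: [[-0.757, -0.653, -0.001], [-0.653, 0.757, 0.001], [-0.0, 0.001, -1.0]]
wrist_force: [-0.5, -0.0, 0.3]
width: 0.0849
```

Request:
step_arm --commands '[[[0, 0, 0.2, 0, 0, 0, 85], [0, 0, 0.4, 0, 0, 0, 85], [0, 0, 0.3, 0, 0, 0, 85], [0, 0, 0.1, 0, 0, 0, 85], [0, 0, 0, 0, 0, 0, 85], [0, 0, 0, 0, 0, 0, 85], [0, 0, 0, 0, 0, 0, 85], [0, 0, 0, 0, 0, 0, 85]]]'

```text
time_s: 11.0
ee_pos: [0.4836, -0.4583, 0.166]
tool_rot: [[-0.757, -0.653, 0.001], [-0.653, 0.757, -0.001], [0.0, -0.001, -1.0]]
wrist_force: [0.7, 0.4, -0.3]
width: 0.0853
```

```bash
python3 -c "
from h import *
go(.057,0.0005,.096);look('6')"
```

```text
t 11.0 pos [ 0.4836 -0.4583  0.166 ] trackxy 0.0581 -0.0004 F [ 0.73  0.45 -0.32] w 0.0853
shift units [-0.03  0.04  2.33] turn units [-0.012 -0.     0.018]
```

View pics/side6.png

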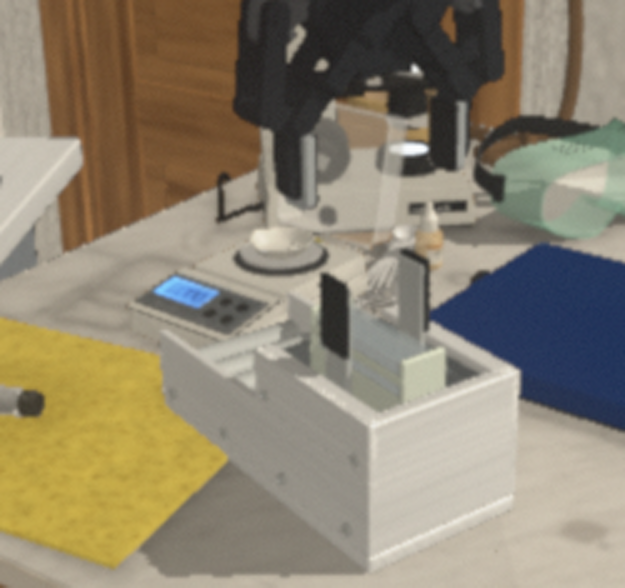

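Request:
step_arm --commands '[[[-0.03, 0.04, 0.2, 0, 0, 0, 85], [0, 0, 0.45, 0, 0, 0, 85], [0, 0, 0.5, 0, 0, 0, 85], [0, 0, 0.5, 0, 0, 0, 85], [0, 0, 0.4, 0, 0, 0, 85], [0, 0, 0.25, 0, 0, 0, 85], [0, 0, 0, 0, 0, 0, 85], [0, 0, 0, 0, 0, 0, 85]]]'

```text
time_s: 11.9
ee_pos: [0.4835, -0.4568, 0.0965]
tool_rot: [[-0.757, -0.653, 0.0], [-0.653, 0.757, -0.0], [0.0, -0.0, -1.0]]
wrist_force: [1.3, -0.5, -0.1]
width: 0.0848
```

```bash
python3 -c "
from h import *
go(.057,0.0005,.096);look('7')"
```

```text
t 11.9 pos [ 0.4835 -0.4568  0.0965] trackxy 0.0569 0.0005 F [ 1.34 -0.49 -0.08] w 0.0848
shift units [-0.   -0.    0.02] turn units [-0.006 -0.     0.018]
```

View pics/side7.png

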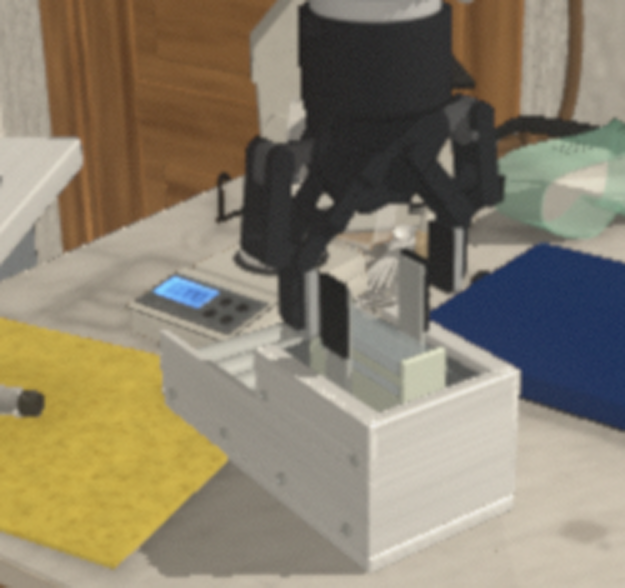

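Request:
step_arm --commands '[[[0, 0, 0, 0, 0, 0, 60], [0, 0, 0, 0, 0, 0, 54], [0, 0, 0, 0, 0, 0, 48], [0, 0, 0, 0, 0, 0, 42], [0, 0, 0, 0, 0, 0, 38], [0, 0, 0, 0, 0, 0, 38], [0, 0, 0, 0, 0, 0, 38], [0, 0, 0, 0, 0, 0, 38]]]'

```text
time_s: 12.8
ee_pos: [0.4834, -0.458, 0.0987]
tool_rot: [[-0.757, -0.653, 0.0], [-0.653, 0.757, -0.003], [0.002, -0.002, -1.0]]
wrist_force: [-4.9, 1.1, 9.0]
width: 0.0389
```

```bash
python3 -c "
from h import *
go(.057,0.0005,.196);look('8')"
```

```text
t 12.8 pos [ 0.4834 -0.458   0.0987] trackxy 0.0577 -0.0004 F [-4.91  1.13  8.98] w 0.0389
shift units [-0.02  0.02 -3.24] turn units [-0.028 -0.02   0.02 ]
```

View pics/side8.png

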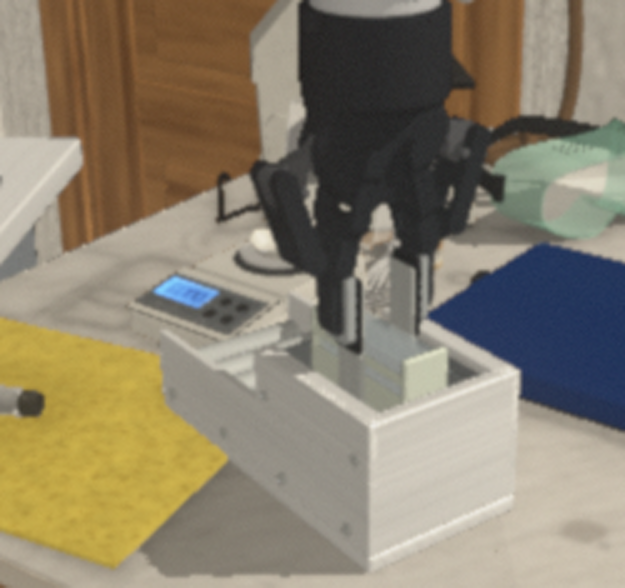

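Request:
step_arm --commands '[[[0, 0, 0, 0, 0, 0, 32], [0, 0, 0, 0, 0, 0, 32], [0, 0, -0.05, 0, 0, 0, 32], [0, 0, -0.1, 0, 0, 0, 32], [0, 0, -0.15, 0, 0, 0, 32], [0, 0, -0.15, 0, 0, 0, 32], [0, 0, -0.1, 0, 0, 0, 32], [0, 0, -0.05, 0, 0, 0, 32]]]'

```text
time_s: 13.7
ee_pos: [0.4834, -0.4565, 0.1145]
tool_rot: [[-0.757, -0.653, 0.0], [-0.653, 0.757, -0.0], [-0.0, -0.0, -1.0]]
wrist_force: [-0.1, 0.5, -2.4]
width: 0.0349
```

```bash
python3 -c "
from h import *
go(.057,0.0005,.2);look('9')"
```

```text
t 13.7 pos [ 0.4834 -0.4565  0.1145] trackxy 0.0566 0.0006 F [-0.11  0.53 -2.38] w 0.0349
shift units [ 0.   -0.01 -2.85] turn units [-0.002  0.     0.018]
```

View pics/side9.png

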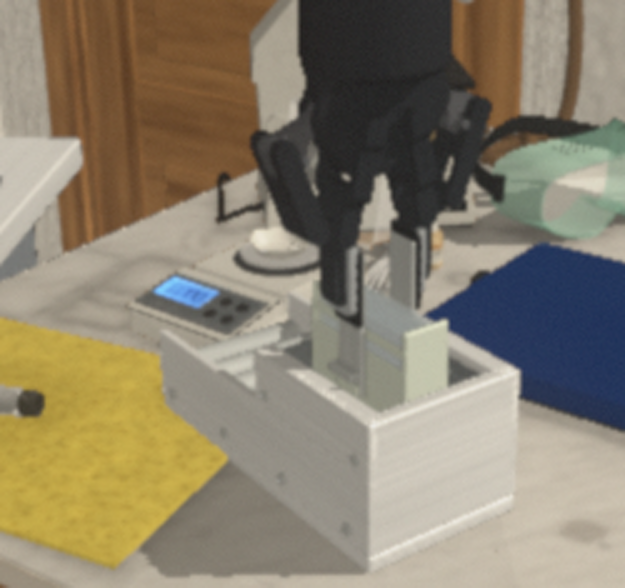

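Request:
step_arm --commands '[[[0, 0, -0.1, 0, 0, 0, 32], [0, 0, -0.2, 0, 0, 0, 32], [0, 0, -0.25, 0, 0, 0, 32], [0, 0, -0.25, 0, 0, 0, 32], [0, 0, -0.25, 0, 0, 0, 32], [0, 0, -0.25, 0, 0, 0, 32], [0, 0, -0.2, 0, 0, 0, 32], [0, 0, -0.1, 0, 0, 0, 32]]]'

```text
time_s: 14.6
ee_pos: [0.4835, -0.4569, 0.1634]
tool_rot: [[-0.757, -0.653, 0.001], [-0.653, 0.757, -0.001], [0.0, -0.001, -1.0]]
wrist_force: [-0.2, 0.9, -2.1]
width: 0.0348
```

Request:
step_arm --commands '[[[0, 0, -0.1, 0, 0, 0, 32], [0, 0, -0.2, 0, 0, 0, 32], [0, 0, -0.25, 0, 0, 0, 32], [0, 0, -0.25, 0, 0, 0, 32], [0, 0, -0.25, 0, 0, 0, 32], [0, 0, -0.15, 0, 0, 0, 32], [0, 0, -0.05, 0, 0, 0, 32], [0, 0, 0, 0, 0, 0, 32]]]'

```text
time_s: 15.4
ee_pos: [0.4833, -0.4567, 0.2001]
tool_rot: [[-0.757, -0.653, 0.0], [-0.653, 0.757, -0.0], [0.0, -0.0, -1.0]]
wrist_force: [-0.3, 0.0, -2.5]
width: 0.0346
```

Request:
step_arm --commands '[[[0, 0, 0, 0, 0, 0, 32], [0, 0, 0, 0, 0, 0, 32], [0, 0, 0, 0, 0, 0, 32], [0, 0, 0, 0, 0, 0, 32], [0, 0, 0, 0, 0, 0, 32], [0, 0, 0, 0, 0, 0, 32], [0, 0, 0, 0, 0, 0, 32], [0, 0, 0, 0, 0, 0, 32]]]'

```text
time_s: 16.2
ee_pos: [0.4833, -0.4566, 0.1998]
tool_rot: [[-0.757, -0.653, 0.0], [-0.653, 0.757, 0.0], [-0.0, -0.0, -1.0]]
wrist_force: [-0.7, 0.5, -2.6]
width: 0.0346
```

```bash
python3 -c "
from h import *
go(.057,0.0005,.2);look('10')"
```

```text
t 16.2 pos [ 0.4833 -0.4566  0.1998] trackxy 0.0566 0.0005 F [-0.68  0.46 -2.61] w 0.0346
shift units [-0.   -0.01 -0.01] turn units [-0.     0.     0.018]
```

View pics/side10.png

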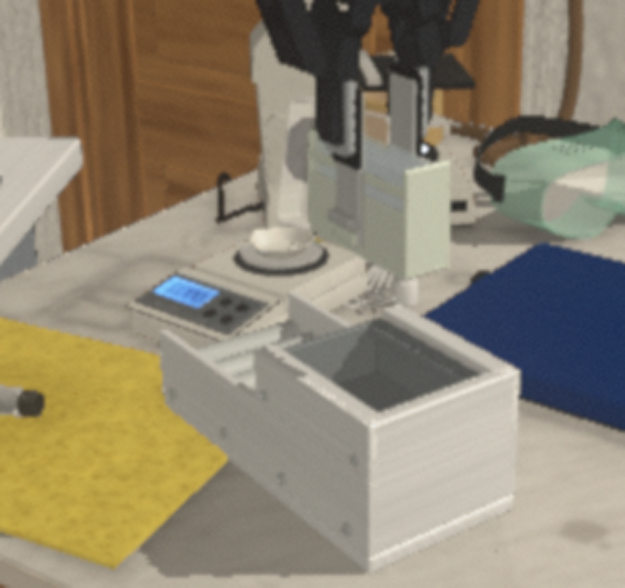

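View pics/top10.png

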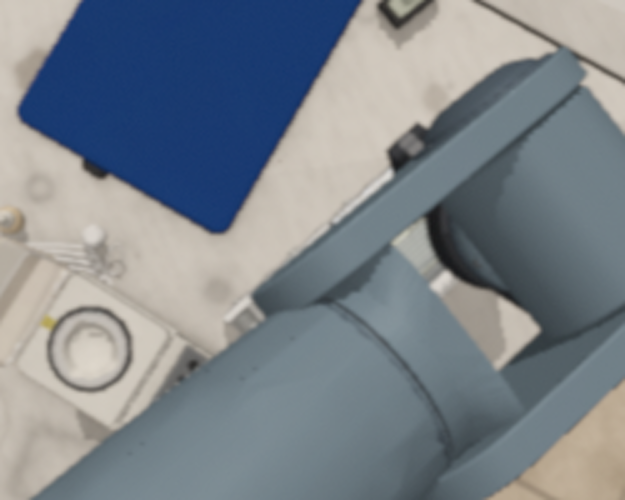

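```bash
python3 - <<'E'
from h import *
S=load("side10"); S5=load("side5")
for x,y,z in((.1,-.014,.145),(.1,-.014,.149),(.1,.014,.149),(.1,-.014,.205)): 
    p=proj(S,np.r_[O+x*u+y*v,z])[0]; print((x,y,z),p.round(1),((p-[150,140])*2.5).round())
z=lambda s:cv2.resize(np.ascontiguousarray(s["color"][255:312,245:345,::-1]),None,fx=4,fy=6,interpolation=cv2.INTER_CUBIC)
cv2.imwrite("pics/cmp.png",np.hstack([z(S5),z(S)]))
print(((np.array([[408,278],[450,265]]))/2.5+[150,140]))
E
```

```text
(0.1, -0.014, 0.145) [311.6 252.6] [404. 282.]
(0.1, -0.014, 0.149) [311.6 249.6] [404. 274.]
(0.1, 0.014, 0.149) [329.4 244.1] [449. 260.]
(0.1, -0.014, 0.205) [311.8 205.8] [405. 164.]
[[313.2 251.2]
 [330.  246. ]]
```

View pics/cmp.png

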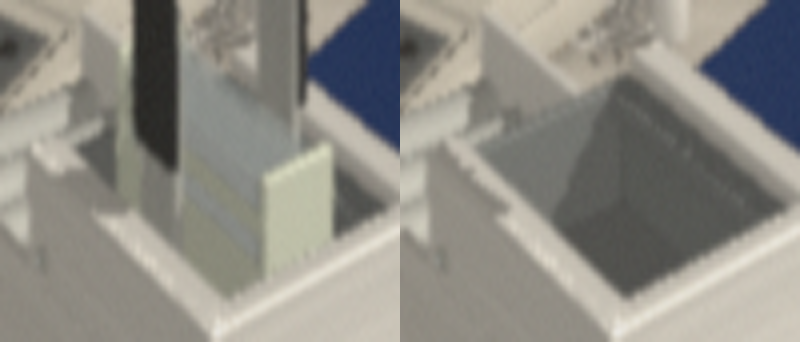

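```bash
python3 - <<'E'
from h import *
S=load("side10")
for x in(0,.008,.012):
  for y in(-.036,0,.036):
    p=proj(S,np.r_[O+x*u+y*v,.077])[0]; print(x,y,((p-[245,255]+.5)*[4,6]).round()+[400,0])
E
```

```text
0 -0.036 [438. 143.]
0 0 [525. 102.]
0 0.036 [607.  62.]
0.008 -0.036 [450. 156.]
0.008 0 [538. 114.]
0.008 0.036 [620.  74.]
0.012 -0.036 [457. 162.]
0.012 0 [544. 120.]
0.012 0.036 [627.  79.]
```

```bash
python3 -c "
from rig import arm,telemetry
print(arm.finish_job()); o=telemetry.get_obs(); print(o['ee_pos'],o['width'],o['wrist_force'])"
```

```text
the job is handed in; nothing more can be done
None
the job is handed in; nothing more can be done
```

I pushed the carrier home, pinched the two catches, lifted the cassette straight up about 10 cm and handed the job in at about 16 s, still holding it. No verdict is reported, so what follows is from my own checks.

- **Carrier:** the push met the end stop at about 10 N, with the fingers within 1 mm of where I expected contact. After the lift, its rear edge in the side view lay at track x of about 8–12 mm, where 8 mm is fully home.
- **Cassette:** in the last side view it hangs upright, with its foot about 147 mm above the table. That is roughly 102 mm above its seat and clear of the carrier.
- **Grip:** the arm was still at the last reading, with about 2.6 N of weight at the wrist, in line with the cassette's stated range. The fingers read 34.6 mm, less than the 42 mm given for fully squeezed catches. I took that as pad give or tilt, since I could not read the catch joints directly.
- **Bystanders:** the dropper bottle and what I took to be the calibration weight look untouched in every picture, though I did not measure their positions again.
- **Disagreement between views:** the two cameras placed the seated catch pads 4–6 mm apart along the track and about 2 mm apart across it. I aimed between the camera estimate and the expected home position.

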